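# Put the paper-cutter's hollow punches back on their rest in order of size

### The job

Stand the four hollow punches upright, cutter up, on the black discs of the wooden rest, one in the middle of each disc, in order of cutter size with the smallest next to the red block. Do not tip any punch over on the way, and leave the amber ink jar where it stands.

Things in the scene. Friction and masses are not known exactly. Their poses are not given: they have to be found in the camera images.
- punch_blue: Loose hollow punch, the smallest of four, standing upright on its head, 58 mm tall. From the bottom: blue head 44 mm in diameter, 12 mm high; blue grip 26 mm in diameter from 12 to 48 mm; steel cutter 12 mm in diameter from 48 mm to the top. Round about z; origin at the centre of its underside, z up. About 180 g, give or take a fifth.
- punch_yellow: Loose hollow punch, the second smallest of four, standing upright on its head, 66 mm tall. From the bottom: yellow head 44 mm in diameter, 12 mm high; yellow grip 26 mm in diameter from 12 to 48 mm; steel cutter 20 mm in diameter from 48 mm to the top. Round about z; origin at the centre of its underside, z up. About 220 g, give or take a fifth.
- punch_pink: Loose hollow punch, the second largest of four, standing upright on its head, 74 mm tall. From the bottom: pink head 44 mm in diameter, 12 mm high; pink grip 26 mm in diameter from 12 to 48 mm; steel cutter 28 mm in diameter from 48 mm to the top. Round about z; origin at the centre of its underside, z up. About 280 g, give or take a fifth.
- punch_green: Loose hollow punch, the largest of four, standing upright on its head, 82 mm tall. From the bottom: green head 44 mm in diameter, 12 mm high; green grip 26 mm in diameter from 12 to 48 mm; steel cutter 36 mm in diameter from 48 mm to the top. Round about z; origin at the centre of its underside, z up. About 360 g, give or take a fifth.
- seat_a: One of four like black rubber discs, fixed in a straight row at 75 mm centres on a pale wooden rest (84 x 400 mm, 18 mm thick, fixed). Disc 60 mm in diameter, 2 mm thick; origin at the centre of its underside, 18 mm above the bench; upper face 20 mm above the bench. The four names are in no particular order along the row.
- seat_b: One of four like black rubber discs, fixed in a straight row at 75 mm centres on a pale wooden rest (84 x 400 mm, 18 mm thick, fixed). Disc 60 mm in diameter, 2 mm thick; origin at the centre of its underside, 18 mm above the bench; upper face 20 mm above the bench. The four names are in no particular order along the row.
- seat_c: One of four like black rubber discs, fixed in a straight row at 75 mm centres on a pale wooden rest (84 x 400 mm, 18 mm thick, fixed). Disc 60 mm in diameter, 2 mm thick; origin at the centre of its underside, 18 mm above the bench; upper face 20 mm above the bench. The four names are in no particular order along the row.
- seat_d: One of four like black rubber discs, fixed in a straight row at 75 mm centres on a pale wooden rest (84 x 400 mm, 18 mm thick, fixed). Disc 60 mm in diameter, 2 mm thick; origin at the centre of its underside, 18 mm above the bench; upper face 20 mm above the bench. The four names are in no particular order along the row.
- red_block: Red block, 60 x 30 mm, 20 mm high, fixed on the rest at one end of the row (which end varies), in line with the discs, 57.5 mm from the centre of the nearest one; a brown wooden block of that size stands at the other end. The row starts here. Origin at the centre of its underside, 18 mm above the bench.
- ink_jar: Loose amber jar with a black cap, 42 mm in diameter and 62 mm tall, standing upright among the punches. Origin at the centre of its underside. To be left alone.

How it is judged:
By the outcome, as a careful person would: the job done as asked, in the order asked, and still so for the second after the job is handed in, with the robot touching nothing.
It also fails if it takes over 96 s, if anything falls off the work surface, if the arm or the gripper's body presses on something with over 40 N, if the wrist force passes 120 N, or if a joint passes its speed limit or range.

### The arm

A 6-joint arm with a two-finger parallel gripper is mounted at the origin on the work surface. World frame = base frame: x ahead of the robot, y to its left, z up, the work surface at z = 0. Lengths are in mm, angles in rad, forces in N, time in s.
With the tool pointing down it reaches from about 350 to 875 mm from the base axis. Payload 4.2 kg.
Tool frame: the origin (TCP) lies on the mounting face of the last link; the fingertips stand 173 mm ahead of it and the grasp point (between the pads) lies 155 mm ahead of it (tcp_to_grasp is the distance from the TCP to the grasp point, in mm); z points along the fingers, y is the direction in which the jaws open and shut (so a half turn about z gives the same grasp; the last joint's range is limited). The gripper opens to 85 mm and grips with 20 to 120 N. Pads are 22 mm wide; open, the fingers measure 114 mm over their backs; the gripper's body (76 mm by 85 mm) begins 54 mm behind the grasp point. The pads swing forward as they close: fully open they stand 13 mm farther back than shut.
Start: joints at [0.259, 0.385, 0.008, 0, -1.194, -0.259], TCP at [624.98, 0.025, 404.712] pointing down, gripper open.
Joint ranges: [-3.14, 3.14], [-1.21, 2.06], [-1.07, 1.41], [-3.16, 2.05], [-2.99, -0.16], [-3.1, 3.1]. Speed limits (rad/s): [2.79, 2.79, 3.14, 3.14, 3.14, 3.14].

### API

Orientations are given as a unit quaternion [x, y, z, w].
In Python, from bench import * gives the robot as it stands. The module is installed in compiled form; this text tells all that it offers.
- The arm moves only by the tool apply_moves, never from a script. Its arguments are lists of equal length, an entry for each row: "fingers": the closure, from 0 (fully open) to 1 (shut); "dp": the shift along the world's x, y, z in cm, a list of three; "yaw": the turn about the world's z in degrees. A call has 1 to 10 rows; each row is the pose to reach, as a shift and turn from the pose measured when the call began; what a row does not reach only later rows make up. A row lasts 1/10 s, in which the tool goes at most 50 mm and 8.59 degrees, less where a joint would pass 70% of its speed; a pose out of reach is approached as far as the arm can. A call with a gripper value outside its range is refused whole. The fingers move at their own pace and stop on an object; the grip force is fixed at half the most. Time passes only in rows, so rows that repeat a pose let the fingers close. It gives the time, the measured TCP pose, the force and the opening at its end, in the units of the state.
- read_state(): the state, without advancing time (a new reading comes with each control period).
- get_image(name): name is "scene" or "side" or "wrist"; returns a dict with "color" (384x512x3 uint8, blue, green, red), "mtx" (3x3 intrinsics, pixels), "k1" (the pictures are not rectified: a ray, as slopes to the right and down, at radius r is drawn at 1 + k1 r^2 times it, then the intrinsics apply), "camera_from_world" (4x4, takes a point from world to camera coordinates); the wrist camera has in their place "tool_from_camera" (4x4, takes a point from camera to tool coordinates, whose origin is the TCP and whose axes are the flange's). Camera axes: x right, y down, z forward; pixel columns grow to the right and rows downward; lengths in mm; the calibration is good to about 2 mm. A picture is of the moment at which its call begins: read the wrist's pose just before it. There is no depth.
- job_done(): hands the job in, once; it reports no verdict.
The state is a dict: "clock": time; "joints": joint angles; "joint_vel": joint speeds; "joint_efforts": joint torques, N m; "position": TCP position; "ee_rot": TCP orientation; "contact_force": force on the tool from outside, world axes, zero at the start; "wrist_torque": the same for the moment, N m; "gripper_width": finger opening in mm.
Only numpy, scipy, OpenCV 4.12 (cv2) and the standard library are available. Lean on these libraries where they do the work, as an engineer would, in place of code of your own. Each camera call takes 0.05 s, during which the arm holds its last target. There are 200 camera calls.

## Working session

There is one attempt and no reset: what is moved stays moved. The work goes in short steps, Python scripts to look and compute and a tool call to move; the robot and the scene stay as the last step left them, time stands still between calls to the robot, and variables do not carry over. Pictures are saved under pics/ and viewed, about 12 in all and at most 16, crops included, and the job is handed in when it is done.

Besides the shell and the picture viewer there is one more tool, called after "Emit:" as a command line: name --pt "numbers of a row" for each row, then --argument value for the rest. apply_moves: Moves the arm, as the interface text tells. Its arguments: {"type":"object","properties":{"fingers":{"type":"array","items":{"type":"number"}},"dp":{"type":"array","items":{"type":"array","items":{"type":"number"}}},"yaw":{"type":"array","items":{"type":"number"}}},"required":["fingers","dp","yaw"]}

```bash
mkdir -p pics
python3 - <<'E'
from bench import *
import cv2,numpy as np
s=read_state();print({k:np.round(v,3).tolist() for k,v in s.items()})
for n in ["scene","side"]:
    g=get_image(n);cv2.imwrite(f"pics/{n}0.png",g["color"]);print(n,np.round(g["mtx"],1).tolist(),g["k1"],np.round(g["camera_from_world"],3).tolist())
g=get_image("wrist");cv2.imwrite("pics/wrist0.png",g["color"]);print(g["mtx"].tolist() if hasattr(g["mtx"],'tolist') else g["mtx"],g["k1"],np.round(g["tool_from_camera"],3).tolist())
E
```

```text
{'clock': 0.0, 'joints': [0.259, 0.386, 0.007, -0.001, -1.194, -0.259], 'joint_vel': [-0.0, 0.001, 0.0, 0.0, -0.001, 0.0], 'joint_efforts': [-0.001, -39.229, 18.84, 4.186, -0.005, 0.0], 'position': [624.786, 0.035, 403.625], 'ee_rot': [-0.707, 0.707, 0.001, -0.001], 'contact_force': [0.585, -0.14, 0.497], 'wrist_torque': [0.0, -0.004, -0.008], 'gripper_width': 85.268}
scene [[415.7, 0.0, 253.4], [0.0, 415.7, 183.6], [0.0, 0.0, 1.0]] 0.029752651020188706 [[-0.512, 0.859, -0.01, 278.724], [0.526, 0.304, -0.794, -266.851], [-0.679, -0.412, -0.607, 1428.292], [0.0, 0.0, 0.0, 1.0]]
side [[374.4, 0.0, 260.9], [0.0, 374.4, 190.3], [0.0, 0.0, 1.0]] -0.003184770421826536 [[0.91, -0.414, -0.005, -499.58], [-0.244, -0.527, -0.814, 153.249], [0.334, 0.742, -0.581, 633.684], [0.0, 0.0, 0.0, 1.0]]
[[282.61099587110505, 0.0, 254.40326815142805], [0.0, 282.61099587110505, 189.44023784287188], [0.0, 0.0, 1.0]] -0.05879123717436228 [[0.002, -0.965, -0.261, 66.02], [1.0, 0.002, 0.001, 0.61], [-0.001, -0.261, 0.965, 29.86], [0.0, 0.0, 0.0, 1.0]]
```

View pics/scene0.png

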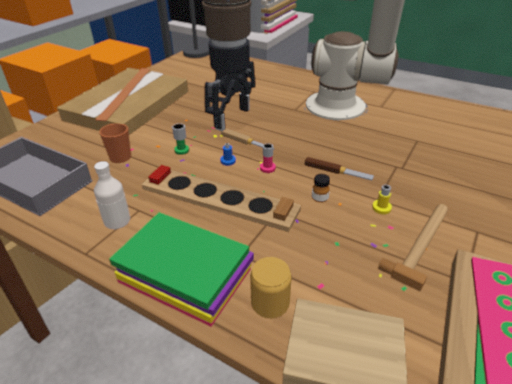

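View pics/side0.png

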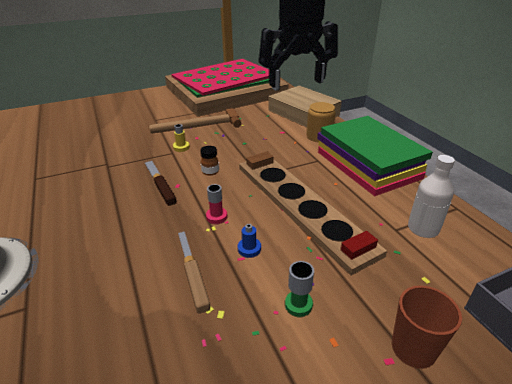

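View pics/wrist0.png

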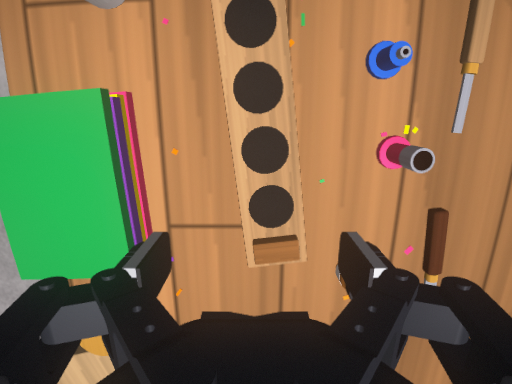

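The scene view shows the red block at (159,174), with discs at (179,183), (205,190), (232,198) and (260,205). Punch heads are green (181,148), blue (228,161), pink (268,167) and yellow (383,206), and the jar is at (321,188). The side view agrees. In the wrist view, all four discs, blue and pink are visible.

```bash
cat > h.py <<'E'
from bench import *
import cv2,numpy as np
from scipy.spatial.transform import Rotation as R
HUE={'blue':(105,125),'yellow':(26,34),'pink':(160,174),'green':(55,80)}
def cam(n):
    s=read_state(); g=get_image(n)
    if n=="wrist":
        T=np.eye(4);T[:3,:3]=R.from_quat(s["ee_rot"]).as_matrix();T[:3,3]=s["position"]
        W=T@np.array(g["tool_from_camera"])
    else: W=np.linalg.inv(g["camera_from_world"])
    return g["color"],np.array(g["mtx"]),g["k1"],W
def toz(c,px,z):
    _,K,k1,W=c
    px=np.asarray(px,float).reshape(-1,1,2)
    u=cv2.undistortPoints(px,K,np.array([k1,0,0,0.])).reshape(-1,2)
    d=np.c_[u,np.ones(len(u))]@W[:3,:3].T; o=W[:3,3]
    return (o+d*((z-o[2])/d[:,2])[:,None])[:,:2]
def blobs(m,amin=60):
    cs,_=cv2.findContours(m.astype(np.uint8),cv2.RETR_EXTERNAL,cv2.CHAIN_APPROX_NONE)
    return sorted([k for k in cs if cv2.contourArea(k)>=amin],key=cv2.contourArea,reverse=True)
def hsv(c): return cv2.cvtColor(c[0],cv2.COLOR_BGR2HSV)
def discs(c,amin=150,z=20):
    h=hsv(c); out=[]
    for k in blobs(h[...,2]<60,amin):
        p=toz(c,k,z); (q,r,a)=cv2.minAreaRect(p.astype(np.float32))
        if 50<min(r) and max(r)<70: out.append((np.round(q,1).tolist(),np.round(r,0).tolist(),k.reshape(-1,2).mean(0).round().tolist()))
    return out
def head(c,name,z0=0,amin=40,roi=None):
    "axis of a punch from its coloured part: sides of the head, near edge of its underside"
    h=hsv(c);lo,hi=HUE[name]
    m=(h[...,0]>=lo)&(h[...,0]<=hi)&(h[...,1]>130)&(h[...,2]>60)
    out=[]
    for k in blobs(m,amin):
        p=toz(c,k,z0); v=p.mean(0)-c[3][:2,3]; v/=np.linalg.norm(v); n=np.array([-v[1],v[0]])
        p6=toz(c,k,z0+6)
        a=p@v; b=p6@n
        w=b.max()-b.min()
        if 36<w<54: out.append((((a.min()+22)*v+(b.max()+b.min())/2*n).round(1).tolist(),round(w,1),k.reshape(-1,2).mean(0).round().tolist()))
    return out
E
python3 - <<'E'
from h import *
for n in ["scene","side","wrist"]:
    c=cam(n);print(n,*discs(c),sep='\n ')
    for p in HUE: print('  ',p,head(c,p))
    h=hsv(c);m=((h[...,0]<5)|(h[...,0]>176))&(h[...,1]>180)&(h[...,2]>70)
    print([toz(c,k,38).mean(0).round().tolist() for k in blobs(m,80)][:3])
E
```

```text
scene
 ([602.9, 53.6], [51.0, 52.0], [260.0, 205.0])
   blue [([457.7, -136.7], np.float64(37.0), [227.0, 155.0])]
   yellow [([439.1, 298.1], np.float64(42.5), [382.0, 206.0])]
   pink [([434.3, -20.8], np.float64(41.1), [267.0, 164.0])]
   green [([763.3, 546.4], np.float64(41.2), [479.0, 360.0])]
[[645.0, -219.0]]
side
 ([628.0, -171.9], [56.0, 57.0], [337.0, 230.0])
 ([618.8, -97.5], [58.0, 55.0], [312.0, 209.0])
 ([610.1, -23.1], [56.0, 57.0], [291.0, 190.0])
 ([602.3, 50.1], [55.0, 55.0], [273.0, 174.0])
   blue [([466.9, -127.5], np.float64(40.9), [250.0, 241.0])]
   yellow []
   pink [([441.4, -14.8], np.float64(41.5), [216.0, 212.0])]
   green [([491.5, -271.3], np.float64(42.3), [298.0, 304.0])]
[[634.0, -230.0]]
wrist
   blue [([459.9, -133.3], np.float64(42.3), [393.0, 56.0])]
   yellow []
   pink [([434.3, -16.8], np.float64(43.0), [392.0, 151.0])]
   green []
[]
```

Emit:
apply_moves --fingers '[0,0,0,0,0,0,0,0]' --pt "-4 -3 -2" --pt "-8 -6 -4" --pt "-12 -9 -6" --pt "-15 -12 -7.5" --pt "-16.5 -13.1 -7.5" --pt "-16.5 -13.1 -7.5" --pt "-16.5 -13.1 -7.5" --pt "-16.5 -13.1 -7.5" --yaw '[2,4,6.5,6.5,6.5,6.5,6.5,6.5]'

```text
clock: 1.1
position: [460.9, -130.6, 329.8]
ee_rot: [0.746, -0.666, 0.0, -0.0]
contact_force: [1.0, 0.9, -0.2]
gripper_width: 85.3
```

Run:
```python
from h import *
c=cam("wrist");cv2.imwrite("pics/w1.png",c[0])
s=read_state();print(s["position"],s["joint_vel"],R.from_quat(s["ee_rot"]).as_matrix().round(3))
for p in HUE: print('  ',p,head(c,p))
h=hsv(c);g=cv2.cvtColor(c[0],cv2.COLOR_BGR2GRAY)
print(discs(c))
for k in blobs(h[...,2]<60,100): print(cv2.boundingRect(k),toz(c,k,20).min(0),toz(c,k,20).max(0))
```

```text
[ 460.96297092 -130.46357836  329.70908406] [ 0.00293368  0.00351001 -0.00394584 -0.00122035 -0.00235688 -0.00067751] [[ 0.114 -0.993  0.001]
 [-0.993 -0.114 -0.   ]
 [ 0.    -0.001 -1.   ]]
   blue [([464.1, -128.8], np.float64(42.6), [251.0, 177.0])]
   yellow []
   pink [([438.6, -11.6], np.float64(42.9), [262.0, 273.0])]
   green [([487.2, -281.8], np.float64(42.3), [246.0, 31.0])]
[]
(0, 233, 512, 151) [ 64.46402202 -84.23772441] [784.71898698 203.41298215]
(74, 97, 46, 55) [ 598.99936131 -194.88429436] [ 644.99764338 -142.0602238 ]
(88, 185, 40, 37) [ 590.78979055 -108.47732519] [633.66951299 -66.74576896]
(224, 0, 36, 12) [ 475.30998563 -294.96821584] [ 506.38066501 -283.77527466]
```

View pics/w1.png

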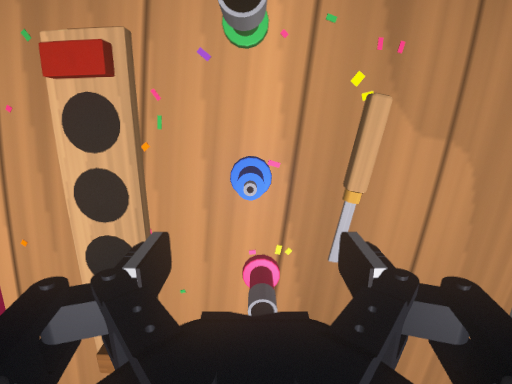

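The wrist view shows blue at (250,177) with its cutter top at (250,188), green at (246,25), pink at (261,273), and the red block at (77,58). Discs are at (91,122), (101,195) and (110,260). I'll cross-check blue using its cutter top and loosen the disc mask.

```bash
sed -i 's/\[...,2\]<60,amin/[...,2]<85,amin/' h.py
python3 - <<'E'
from h import *
c=cam("wrist");print(toz(c,[[250,188]],58),discs(c))
print(c[0][115:130:5,60:130:6].max(2))
c=cam("side");print(*discs(c),sep='\n');c=cam("scene");print(*discs(c),sep='\n')
E
```

```text
[[ 464.34853996 -131.96112722]] [([628.2, -170.1], [58.0, 58.0], [90.0, 122.0]), ([619.3, -95.3], [58.0, 57.0], [101.0, 195.0])]
[[212  61  61  59  60  59  57  58  58  60 213 195]
 [211  61  60  60  59  58  57  58  59  60 196 194]
 [217  60  61  59  60  60  57  59  60  59 193 194]]
([627.5, -171.7], [56.0, 58.0], [337.0, 230.0])
([618.4, -97.9], [58.0, 57.0], [312.0, 209.0])
([610.0, -23.1], [56.0, 57.0], [291.0, 191.0])
([602.7, 53.0], [51.0, 52.0], [260.0, 205.0])
([620.9, -95.3], [52.0, 53.0], [205.0, 190.0])
```

Emit:
apply_moves --fingers '[0,0,0,0,0,0.8,0.8,0.8,0.8,0.8]' --pt "0.3 0 -3" --pt "0.3 0 -7" --pt "0.3 0 -11" --pt "0.3 0 -14" --pt "0.3 0 -14" --pt "0.3 0 -14" --pt "0.3 0 -14" --pt "0.3 0 -14" --pt "0.3 0 -14" --pt "0.3 0 -14" --yaw '[0,0,0,0,0,0,0,0,0,0]'

```text
clock: 2.3
position: [464.2, -130.4, 190.9]
ee_rot: [0.747, -0.665, 0.001, -0.001]
contact_force: [-0.6, 0.5, 6.0]
gripper_width: 24.6
```

Emit:
apply_moves --fingers '[0.8,0.8,0.8,0.8,0.8,0.8,0.8]' --pt "0 0 0" --pt "0 0 1" --pt "0 0 4" --pt "0 0 8" --pt "0 0 11" --pt "0 0 11" --pt "0 0 11" --yaw '[0,0,0,0,0,0,0]'

```text
clock: 3.0
position: [463.7, -130.4, 301.8]
ee_rot: [0.746, -0.666, 0.001, -0.002]
contact_force: [-0.7, 0.5, -2.1]
gripper_width: 24.3
```

Run:
```python
from h import *
a=cam("wrist")[0];b=cam("side")[0];s=cam("scene")[0]
cv2.imwrite("pics/g1.png",np.hstack([cv2.resize(a[180:,100:420],(480,306)),b[100:,130:400][:,:270].repeat(1,0)[:284] if 0 else cv2.resize(b[60:320,150:400],(294,306))]))
print(read_state()["gripper_width"],read_state()["contact_force"])
```

```text
24.330244759356713 [ 0.11062001 -0.13109779 -2.09412069]
```

View pics/g1.png

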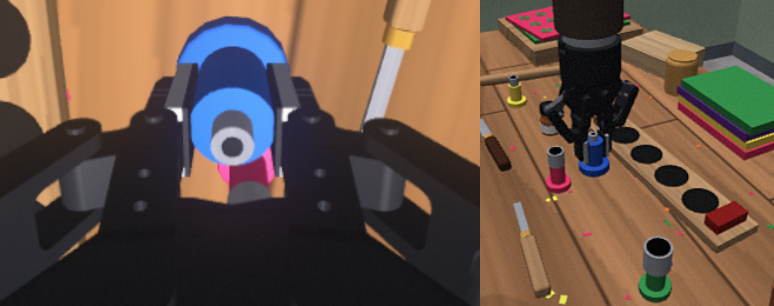

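Blue is held straight, with its cutter at wrist pixel (255,278). I'll compute its offset from the tool axis.

Run:
```python
from h import *
c=cam("wrist");p=read_state()["position"]
print(p,toz(c,[[254.7,278]],p[2]-132.9)-p[:2])
h=hsv(c);m=(h[...,0]>=105)&(h[...,0]<=125)&(h[...,1]>130)&(h[...,2]>60)
k=blobs(m)[0];q=toz(c,k,p[2]-178.9)-p[:2];print(q.min(0),q.max(0))
```

```text
[ 463.67048396 -130.39853771  299.67486103] [[-1.14360204 -0.0382864 ]]
[-20.8413332  -22.50575877] [20.19264185 36.75975565]
```

Emit:
apply_moves --fingers '[0.8,0.8,0.8,0.8,0.8,0.8,0.8,0.8,0.8,0.8]' --pt "3 -0.8 0" --pt "7 -1.8 0" --pt "11 -2.8 0" --pt "14.5 -3.7 0" --pt "16.4 -4.1 0" --pt "16.4 -4.1 0" --pt "16.4 -4.1 -3" --pt "16.4 -4.1 -6" --pt "16.4 -4.1 -7" --pt "16.4 -4.1 -7" --yaw '[0,0,0,0,0,0,0,0,0,0]'

```text
clock: 4.2
position: [626.6, -171.3, 227.3]
ee_rot: [0.746, -0.665, -0.002, 0.002]
contact_force: [-0.3, 0.1, -1.4]
gripper_width: 24.4
```

Run:
```python
from h import *
print(read_state()["position"]);c=cam("wrist");cv2.imwrite("pics/w2.png",c[0]);print(discs(c));c=cam("side");cv2.imwrite("pics/s2.png",c[0][150:300,200:400])
```

```text
[ 626.61073756 -171.29218812  227.2555597 ]
[]
```

View pics/w2.png

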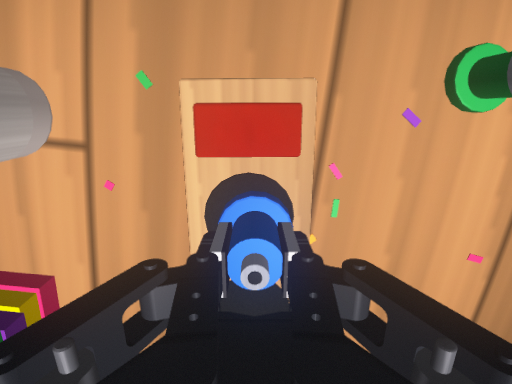

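Blue is over the first disc. The disc spans columns 205–293, the head 219–292, and the red block is centred at (248,130). I'll check the lateral offset in mm before lowering.

Run:
```python
from h import *
c=cam("wrist");p=read_state()["position"]
e=toz(c,[[205,212],[293,212],[249,173.5]],20);print(e-p[:2]); 
r=toz(c,[[194,104],[302,103],[302,157],[197,158]],38);print(r.mean(0), r.mean(0)+57.5*np.array([-.115,.993]))
h=hsv(c);k=blobs((h[...,2]<75)&(np.arange(384)[:,None]<215)&(np.arange(384)[:,None]>160),50)
for q in k:
  a=toz(c,q,20);print(len(q),cv2.boundingRect(q),a.min(0)-p[:2],a.max(0)-p[:2])
```

```text
[[ 32.4757073    2.50012025]
 [-26.80478739  -4.50140768]
 [  5.80636456 -27.4591997 ]]
[ 637.05145689 -227.11572543] [ 630.43895689 -170.01822543]
213 (210, 173, 86, 42) [-28.37925019 -28.32459733] [29.20415275  3.5333076 ]
```

Emit:
apply_moves --fingers '[0.8,0.8,0.8,0.8,0.8]' --pt "0.2 0.1 -0.5" --pt "0.2 0.1 -1" --pt "0.2 0.1 -1.4" --pt "0.2 0.1 -1.6" --pt "0.2 0.1 -1.6" --yaw '[0,0,0,0,0]'

```text
clock: 4.85
position: [630.0, -170.4, 214.7]
ee_rot: [0.747, -0.665, 0.001, -0.0]
contact_force: [-0.5, -0.0, -3.0]
gripper_width: 24.9
```

Emit:
apply_moves --fingers '[0.8,0.8,0.8,0.8]' --pt "-0.1 0 -0.2" --pt "-0.1 0 -0.3" --pt "-0.1 0 -0.4" --pt "-0.1 0 -0.4" --yaw '[0,0,0,0]'

```text
clock: 5.25
position: [629.0, -170.5, 211.1]
ee_rot: [0.747, -0.665, 0.001, 0.0]
contact_force: [-1.1, -0.3, 0.6]
gripper_width: 24.5
```

Emit:
apply_moves --fingers '[0.2,0,0,0,0,0]' --pt "0 0 0" --pt "0 0 0" --pt "0 0 0.5" --pt "0 0 4" --pt "0 0 8.5" --pt "0 0 12.9" --yaw '[0,0,0,0,0,0]'

```text
clock: 5.85
position: [628.9, -170.5, 341.8]
ee_rot: [0.747, -0.665, 0.001, 0.0]
contact_force: [-0.2, -0.3, -0.3]
gripper_width: 85.5
```

Run:
```python
from h import *
c=cam("wrist");p=read_state()["position"];cv2.imwrite("pics/w3.png",c[0]);print(p,head(c,'blue',20),discs(c))
```

```text
[ 630.72972964 -170.99686237  351.7204113 ] [([627.9, -168.7], np.float64(42.8), [254.0, 180.0])] [([628.1, -170.2], [58.0, 58.0], [254.0, 177.0]), ([619.3, -96.2], [58.0, 57.0], [255.0, 242.0])]
```

View pics/w3.png

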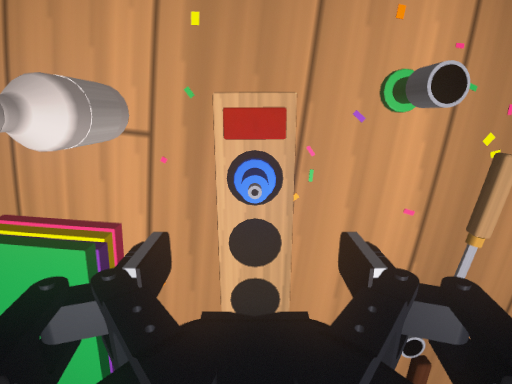

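Blue stands centred on its disc at (254,180), next to the red block at (254,123). Green's head is at (402,90). Going to green next.

Emit:
apply_moves --fingers '[0,0,0,0,0,0]' --pt "-3.5 -2.6 0" --pt "-7 -5.3 0" --pt "-10.5 -8 0" --pt "-14.1 -10.6 0" --pt "-14.1 -10.6 0" --pt "-14.1 -10.6 0" --yaw '[0,0,0,0,0,0]'

```text
clock: 6.5
position: [489.1, -277.6, 352.5]
ee_rot: [0.747, -0.665, 0.009, -0.004]
contact_force: [1.0, -0.5, 0.1]
gripper_width: 85.2
```

```bash
cat >> h.py <<'E'
def look(name,pic):
    c=cam("wrist");p=read_state()["position"];cv2.imwrite(f"pics/{pic}.png",c[0]);print(p.round(1),head(c,name))
    H={'blue':(58,12),'yellow':(66,20),'pink':(74,28),'green':(82,36)}[name]
    h=hsv(c);m=((h[...,1]<70)&(h[...,2]>85)|(h[...,2]<70)&(h[...,1]<120)).astype(np.uint8)  # steel rim and dark bore
    m[225:]=0
    for k in blobs(m,60): print(' steel',cv2.boundingRect(k),[v for v in np.round(cv2.minEnclosingCircle(toz(c,k,H[0]).astype(np.float32))[0],1)])
E
python3 -c "
from h import *
look('green','w4')"
```

```text
[ 489.9 -277.2  352.3] [([485.8, -275.0], np.float64(42.5), [261.0, 167.0])]
 steel (0, 0, 64, 51) [np.float64(692.5), np.float64(-398.0)]
 steel (242, 167, 41, 45) [np.float64(486.4), np.float64(-281.0)]
 steel (0, 169, 29, 53) [np.float64(726.3), np.float64(-243.7)]
```

View pics/w4.png

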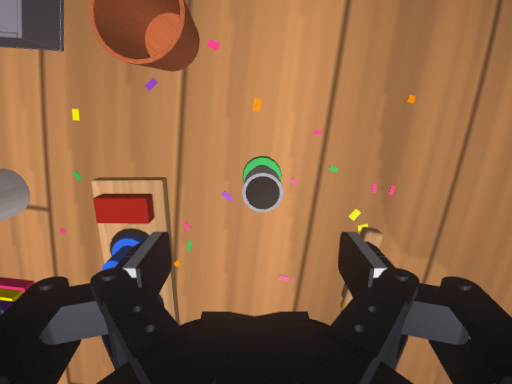

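The green rim is centred near (262,190), with the head behind it at (261,167). I'll grip it by the cutter.

Emit:
apply_moves --fingers '[0,0,0,0,0,0,0.8,0.8,0.8,0.8]' --pt "-0.4 -0.1 -3" --pt "-0.4 -0.1 -7" --pt "-0.4 -0.1 -11" --pt "-0.4 -0.1 -13.3" --pt "-0.4 -0.1 -13.3" --pt "-0.4 -0.1 -13.3" --pt "-0.4 -0.1 -13.3" --pt "-0.4 -0.1 -13.3" --pt "-0.4 -0.1 -13.3" --pt "-0.4 -0.1 -13.3" --yaw '[0,0,0,0,0,0,0,0,0,0]'

```text
clock: 7.55
position: [485.7, -278.3, 220.5]
ee_rot: [0.747, -0.664, 0.009, -0.004]
contact_force: [-2.6, 0.3, 4.8]
gripper_width: 34.8
```

Emit:
apply_moves --fingers '[0.8,0.8,0.8,0.8,0.8,0.8,0.8,0.8]' --pt "0 0 0" --pt "0 0 0.0" --pt "0 0 0.5" --pt "0 0 2" --pt "0 0 5" --pt "0 0 8" --pt "0 0 8" --pt "0 0 8" --yaw '[0,0,0,0,0,0,0,0]'

```text
clock: 8.35
position: [485.3, -278.0, 300.2]
ee_rot: [0.747, -0.665, 0.009, -0.004]
contact_force: [-0.6, -0.1, -4.9]
gripper_width: 34.7
```

Run:
```python
from h import *
c=cam("wrist");s=read_state();p=s["position"];cv2.imwrite("pics/w5.png",c[0]);print(p,s["contact_force"],s["gripper_width"])
```

```text
[ 484.91715512 -277.96633348  299.076768  ] [-0.61737105  0.31262435 -4.11726981] 34.544570178453576
```

View pics/w5.png

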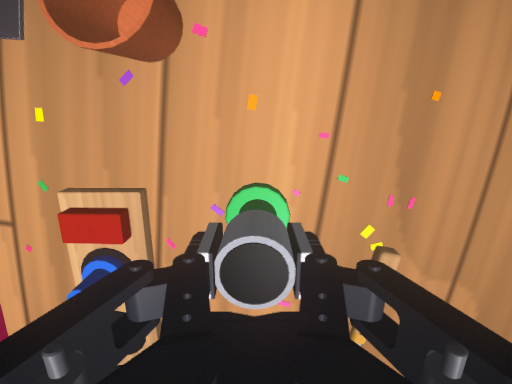

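Green is held upright, with its rim centred at (254.5,271).

Run:
```python
from h import *
c=cam("wrist");p=read_state()["position"];print(p,toz(c,[[254.5,271]],p[2]-138.5)-p[:2],read_state()["ee_rot"])
h=hsv(c);m=(h[...,0]>=55)&(h[...,0]<=80)&(h[...,1]>130)&(h[...,2]>60)
k=blobs(m)[0];q=toz(c,k,p[2]-208.5)-p[:2];print(q.min(0),q.max(0))
```

```text
[ 484.87380274 -277.97744296  298.58410063] [[ 1.40434877 -0.26314158]] [ 0.74704058 -0.66473281  0.00704456 -0.00332077]
[-20.55191592 -20.59443031] [21.71178754  7.38682167]
```

Emit:
apply_moves --fingers '[0.8,0.8,0.8,0.8,0.8,0.8,0.8,0.8,0.8,0.8]' --pt "0.9 2.5 1" --pt "2.2 6.3 1" --pt "3.7 10.5 1" --pt "5.2 14.8 1" --pt "6.7 19.1 1" --pt "8.2 23.4 1" --pt "9.6 27.4 1" --pt "10.8 30.8 1" --pt "11.6 33 1" --pt "11.6 33 0" --yaw '[0,0,0,0,0,0,0,0,0,0]'

```text
clock: 9.45
position: [602.1, 55.1, 297.6]
ee_rot: [0.748, -0.663, 0.007, -0.004]
contact_force: [0.1, 0.2, -3.8]
gripper_width: 34.6
```

Emit:
apply_moves --fingers '[0.8,0.8,0.8,0.8]' --pt "0 0 -1.5" --pt "0 0 -3.5" --pt "0 0 -4" --pt "0 0 -4" --yaw '[0,0,0,0]'

```text
clock: 9.85
position: [601.4, 54.4, 255.3]
ee_rot: [0.748, -0.663, 0.006, -0.002]
contact_force: [-0.6, -0.0, -2.8]
gripper_width: 34.8
```

Run:
```python
from h import *
c=cam("wrist");s=read_state();p=s["position"];cv2.imwrite("pics/w6.png",c[0]);print(p,s["contact_force"],s["ee_rot"],discs(c))
h=hsv(c);print([(cv2.boundingRect(k),toz(c,k,20).min(0)-p[:2],toz(c,k,20).max(0)-p[:2]) for k in blobs(h[...,2]<75,200)])
```

```text
[601.984141    54.57252681 256.76277347] [ 0.71794971 -0.19385722 -2.95476903] [ 0.74826165 -0.66335995  0.0070524  -0.00288959] [([610.7, -21.3], [58.0, 58.0], [257.0, 99.0]), ([596.5, 114.3], [55.0, 56.0], [254.0, 273.0])]
[((0, 232, 512, 152), array([-282.71274734,    1.29849958]), array([241.36148303, 229.33308099])), ((216, 56, 83, 88), array([ -20.40092696, -105.20717174]), array([ 37.36256322, -46.55455779])), ((220, 243, 68, 61), array([-33.5704871 ,  31.38139978]), array([22.28028343, 87.91079738])), ((216, 0, 83, 31), array([ -10.32396328, -142.97101156]), array([  43.2467579 , -121.02997632])), ((218, 165, 77, 59), array([-29.28426004, -30.84359766]), array([28.97371946, 17.76557346])), ((209, 223, 14, 73), array([23.21198409, 18.26331158]), array([32.58003919, 84.05474021])), ((287, 223, 14, 73), array([-42.66499192,  11.41413562]), array([-26.5891029 ,  75.24281322]))]
```

View pics/w6.png

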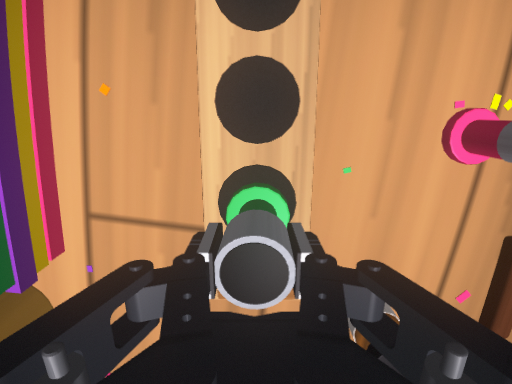

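The disc is under green's head, with its far edge at row 165 and columns 218–295. I need about 2 mm in -y, then lower.

Emit:
apply_moves --fingers '[0.8,0.8,0.8,0.8,0.8,0.8]' --pt "0 -0.2 -0.5" --pt "0 -0.2 -1" --pt "0 -0.2 -1.3" --pt "0 -0.2 -1.5" --pt "0 -0.2 -1.6" --pt "0 -0.2 -1.6" --yaw '[0,0,0,0,0,0]'

```text
clock: 10.5
position: [602.0, 52.6, 240.9]
ee_rot: [0.748, -0.663, 0.007, -0.003]
contact_force: [-0.5, -0.1, -4.3]
gripper_width: 35.0
```

Emit:
apply_moves --fingers '[0.8,0.8,0.8]' --pt "0 0 -0.1" --pt "0 0 -0.2" --pt "0 0 -0.2" --yaw '[0,0,0]'

```text
clock: 10.8
position: [602.1, 52.7, 240.6]
ee_rot: [0.749, -0.663, 0.008, -0.003]
contact_force: [-3.3, -0.3, 6.1]
gripper_width: 34.9
```

Emit:
apply_moves --fingers '[0.4,0.2,0,0,0,0,0,0]' --pt "0 0 0.1" --pt "0 0 0.1" --pt "0 0 0.1" --pt "0 0 1" --pt "0 0 4" --pt "0 0 8" --pt "0 0 11" --pt "0 0 11" --yaw '[0,0,0,0,0,0,0,0]'

```text
clock: 11.6
position: [603.3, 52.9, 356.9]
ee_rot: [0.749, -0.663, 0.011, -0.008]
contact_force: [0.7, 0.6, 0.0]
gripper_width: 85.3
```

Run:
```python
from h import *
c=cam("wrist");p=read_state()["position"];cv2.imwrite("pics/w7.png",c[0]);print(p,head(c,'green',20),discs(c),head(c,'pink'),read_state()["ee_rot"])
```

```text
[602.49068588  52.78926661 353.91401034] [([601.6, 55.2], np.float64(43.8), [263.0, 170.0])] [([619.3, -95.1], [58.0, 56.0], [265.0, 29.0]), ([610.6, -21.2], [58.0, 58.0], [264.0, 106.0])] [([434.3, -18.4], np.float64(43.0), [413.0, 130.0])] [ 0.74856844 -0.66296591  0.00925583 -0.00598521]
```

View pics/w7.png

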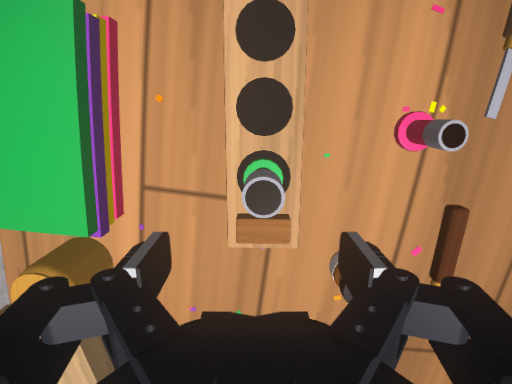

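Green stands centred on the disc at (263,176), next to the brown block. Next is pink.

Emit:
apply_moves --fingers '[0,0,0,0,0,0,0]' --pt "-3.5 -1.5 0" --pt "-7.5 -3.2 0" --pt "-11.5 -4.9 0" --pt "-15 -6.4 0" --pt "-16.6 -7 0" --pt "-16.6 -7 0" --pt "-16.6 -7 0" --yaw '[0,0,0,0,0,0,0]'

```text
clock: 12.35
position: [436.6, -17.2, 353.8]
ee_rot: [0.749, -0.663, 0.009, -0.006]
contact_force: [0.5, 0.0, 1.1]
gripper_width: 85.3
```

```bash
python3 -c "
from h import *
look('pink','w8')"
```

```text
[437.1 -17.  353.8] [([439.5, -15.4], np.float64(42.9), [258.0, 169.0])]
 steel (71, 54, 53, 58) [np.float64(588.4), np.float64(-93.5)]
 steel (81, 128, 50, 52) [np.float64(580.9), np.float64(-32.0)]
 steel (241, 169, 31, 34) [np.float64(440.7), np.float64(-20.1)]
 steel (327, 91, 28, 70) [np.float64(375.7), np.float64(-82.0)]
 steel (64, 0, 55, 38) [np.float64(595.1), np.float64(-152.4)]
 steel (90, 194, 48, 31) [np.float64(573.5), np.float64(28.3)]
 steel (72, 219, 29, 6) [np.float64(601.7), np.float64(39.6)]
```

View pics/w8.png

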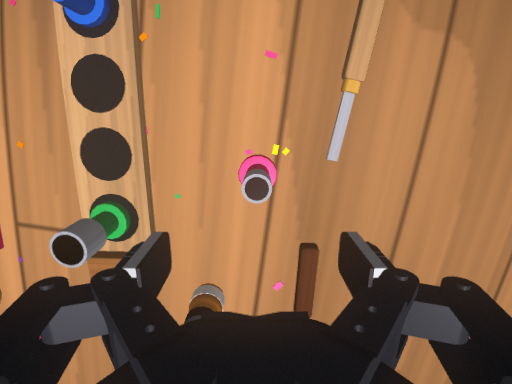

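Pink's rim is at (257,188) and its head at (258,169). The jar is clear at (206,298).

Emit:
apply_moves --fingers '[0,0,0,0,0,0,0.8,0.8,0.8,0.8]' --pt "0.3 0 -3" --pt "0.3 0 -7" --pt "0.3 0 -11" --pt "0.3 0 -14.1" --pt "0.3 0 -14.1" --pt "0.3 0 -14.1" --pt "0.3 0 -14.1" --pt "0.3 0 -14.1" --pt "0.3 0 -14.1" --pt "0.3 0 -14.1" --yaw '[0,0,0,0,0,0,0,0,0,0]'

```text
clock: 13.4
position: [440.0, -17.0, 213.6]
ee_rot: [0.749, -0.663, 0.01, -0.006]
contact_force: [0.5, 0.4, 1.0]
gripper_width: 28.3
```

Emit:
apply_moves --fingers '[0.8,0.8,0.8,0.8,0.8,0.8,0.8,0.8]' --pt "0 0 0" --pt "0 0 0.0" --pt "0 0 0.5" --pt "0 0 2" --pt "0 0 6" --pt "0 0 10" --pt "0 0 11" --pt "0 0 11" --yaw '[0,0,0,0,0,0,0,0]'

```text
clock: 14.2
position: [440.0, -17.0, 325.2]
ee_rot: [0.749, -0.663, 0.011, -0.008]
contact_force: [-0.4, 0.8, -3.2]
gripper_width: 26.7
```

```bash
cat >> h.py <<'E'
def held(name,drop,pic):
    "offset of the held head from the TCP; drop = TCP height above the underside"
    c=cam("wrist");s=read_state();p=s["position"];cv2.imwrite(f"pics/{pic}.png",c[0])
    h=hsv(c);lo,hi=HUE[name];m=(h[...,0]>=lo)&(h[...,0]<=hi)&(h[...,1]>130)&(h[...,2]>60)
    k=blobs(m)[0];q=toz(c,k,p[2]-drop+12)-p[:2];print(p.round(1),s["contact_force"].round(1),s["gripper_width"],q.min(0),q.max(0),cv2.boundingRect(k))
E
python3 -c "
from h import *
held('pink',213,'w9')"
```

```text
[439.4 -17.1 323.4] [-0.5 -0.6 -2.8] 26.69487529541314 [-18.68680005 -22.35111365] [24.14962197 13.27839402] (226, 186, 66, 49)
```

Emit:
apply_moves --fingers '[0.8,0.8,0.8,0.8,0.8,0.8,0.8,0.8,0.8,0.8]' --pt "3 -0.1 0" --pt "7 -0.2 0" --pt "11 -0.3 0" --pt "14.5 -0.4 0" --pt "16.9 -0.4 0" --pt "16.9 -0.4 0" --pt "16.9 -0.4 -3" --pt "16.9 -0.4 -6.5" --pt "16.9 -0.4 -7" --pt "16.9 -0.4 -7" --yaw '[0,0,0,0,0,0,0,0,0,0]'

```text
clock: 15.25
position: [607.5, -21.3, 251.1]
ee_rot: [0.748, -0.663, 0.008, -0.004]
contact_force: [0.4, -1.1, -1.5]
gripper_width: 26.7
```

Run:
```python
from h import *
held('pink',213,'w10')
c=cam("wrist");s=read_state();p=s["position"];print(p,s["ee_rot"],discs(c))
h=hsv(c);print([(cv2.boundingRect(k),toz(c,k,20).min(0)-p[:2],toz(c,k,20).max(0)-p[:2]) for k in blobs(h[...,2]<75,200)[:5]])
```

```text
[608.4 -21.1 253.1] [ 0.3  0.7 -2.3] 26.565871810475162 [126.07008248 -70.92701559] [165.7582731   87.93191321] (0, 80, 73, 229)
[608.81574207 -21.03470758 254.35083799] [ 0.74858941 -0.66292155  0.0099451  -0.00707132] [([619.6, -96.0], [58.0, 58.0], [258.0, 100.0])]
[((0, 232, 512, 152), array([-273.92761331,   17.31837335]), array([244.5718716 , 231.60465903])), ((216, 56, 85, 89), array([ -18.48196058, -104.13662011]), array([ 39.50957552, -45.45793351])), ((229, 248, 49, 45), array([-22.01640038,  35.63221369]), array([17.59219883, 76.3411297 ])), ((217, 0, 83, 31), array([  -8.02238156, -141.3848629 ]), array([  44.93999393, -119.8496029 ])), ((219, 223, 12, 87), array([12.74809346, 17.48891767]), array([26.97569409, 95.48252945]))]
```

View pics/w10.png

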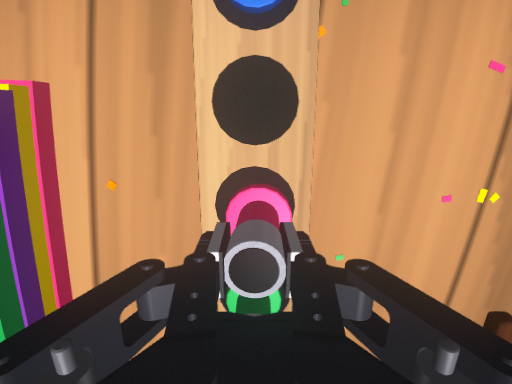

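Pink hangs over the third disc. The disc spans columns 216–295 with its top at row 167, and the head spans columns 226–292 with its top at row 186.

Run:
```python
from h import *
c=cam("wrist");p=read_state()["position"];print(p)
d=toz(c,[[216,203],[295,203],[255,167]],20);h=toz(c,[[226,215],[292,215],[258.5,185.5]],p[2]-213+12)
print(d.round(1),d[:2].mean(0),h.round(1),h[:2].mean(0))
```

```text
[608.94931971 -20.96327832 254.97480284]
[[642.7 -17.8]
 [583.1 -25.7]
 [616.6 -49.2]] [612.94338596 -21.73241638] [[631.3 -22. ]
 [589.4 -27.6]
 [613.1 -44.1]] [610.3479714  -24.78979606]
```

Emit:
apply_moves --fingers '[0.8,0.8,0.8,0.8,0.8,0.8]' --pt "0.1 0.1 -0.5" --pt "0.15 0.15 -1" --pt "0.15 0.15 -1.5" --pt "0.15 0.15 -1.9" --pt "0.15 0.15 -2" --pt "0.15 0.15 -2" --yaw '[0,0,0,0,0,0]'

```text
clock: 16.0
position: [610.4, -19.5, 234.6]
ee_rot: [0.749, -0.663, 0.01, -0.007]
contact_force: [0.2, 0.2, -3.0]
gripper_width: 26.6
```

Emit:
apply_moves --fingers '[0.8,0.8,0.8]' --pt "0 0 -0.1" --pt "0 0 -0.2" --pt "0 0 -0.2" --yaw '[0,0,0]'

```text
clock: 16.3
position: [610.5, -19.5, 233.6]
ee_rot: [0.749, -0.663, 0.011, -0.008]
contact_force: [-1.8, -0.1, 2.6]
gripper_width: 26.4
```

Contact made (a change of +5.6 N), so I'll release.

Emit:
apply_moves --fingers '[0.4,0.2,0,0,0,0,0,0]' --pt "0 0 0" --pt "0 0 0" --pt "0 0 0.1" --pt "0 0 1" --pt "0 0 4" --pt "0 0 8" --pt "0 0 12" --pt "0 0 12" --yaw '[0,0,0,0,0,0,0,0]'

```text
clock: 17.1
position: [612.0, -19.5, 361.4]
ee_rot: [0.749, -0.662, 0.016, -0.013]
contact_force: [-0.4, 0.0, -0.4]
gripper_width: 85.3
```

Run:
```python
from h import *
c=cam("wrist");p=read_state()["position"];cv2.imwrite("pics/w11.png",c[0]);print(p,head(c,'pink',20),discs(c),head(c,'blue',20),read_state()["ee_rot"])
HUE['yellow']=(22,36)
for n in ["scene","side"]:
    c=cam(n);print(n,head(c,'yellow',0,25));cv2.imwrite(f"pics/{n}11.png",c[0])
```

```text
[611.10970519 -19.45364518 358.03847886] [([612.1, -17.4], np.float64(43.3), [266.0, 172.0])] [([619.5, -95.9], [57.0, 58.0], [268.0, 104.0]), ([627.9, -168.3], [58.0, 54.0], [270.0, 32.0]), ([610.6, -25.6], [58.0, 50.0], [267.0, 168.0])] [([628.6, -173.0], np.float64(43.5), [270.0, 21.0])] [ 0.7487238  -0.6626564   0.01329306 -0.01106653]
scene [([444.5, 298.3], np.float64(44.6), [382.0, 202.0])]
side [([450.1, 303.8], np.float64(41.1), [180.0, 141.0])]
```

View pics/w11.png

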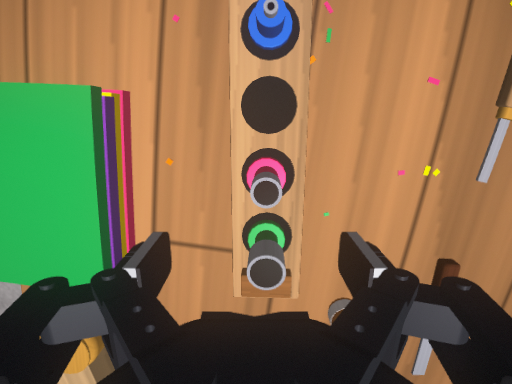

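Pink stands on the third disc and green and blue are still in place; the empty disc is at (269,104). Now yellow.

Emit:
apply_moves --fingers '[0,0,0,0,0,0,0,0,0,0]' --pt "-1.5 3 0" --pt "-3.7 7 0" --pt "-5.8 11.2 0" --pt "-8 15.4 0" --pt "-10 19.6 0" --pt "-12.2 23.8 0" --pt "-14.2 27.8 0" --pt "-15.8 31 0" --pt "-16.5 32 0" --pt "-16.5 32 0" --yaw '[0,0,0,0,0,0,0,0,0,0]'

```text
clock: 18.25
position: [444.2, 301.5, 352.5]
ee_rot: [0.749, -0.662, 0.01, -0.007]
contact_force: [-0.3, 0.1, -0.5]
gripper_width: 85.4
```

```bash
python3 -c "
from h import *
HUE['yellow']=(22,36)
look('yellow','w12');print(read_state()['ee_rot'])"
```

```text
[444.7 300.5 352.7] [([448.7, 300.6], np.float64(43.9), [257.0, 172.0])]
 steel (215, 0, 44, 39) [np.float64(482.6), np.float64(158.6)]
 steel (343, 63, 26, 75) [np.float64(373.0), np.float64(212.9)]
 steel (246, 172, 21, 24) [np.float64(449.1), np.float64(298.0)]
 steel (222, 33, 40, 21) [np.float64(477.3), np.float64(173.7)]
[ 0.74897281 -0.66248607  0.01039881 -0.006618  ]
```

View pics/w12.png

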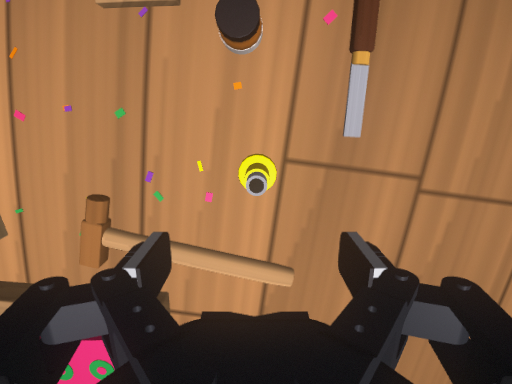

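Yellow's rim is at (257,185) and its head at (257,173). The hammer handle is more than 60 mm clear of the fingers, and the jar is at (240,25), also clear. I'll grip the grip as I did with blue.

Emit:
apply_moves --fingers '[0,0,0,0,0,0,0.8,0.8,0.8,0.8]' --pt "0.4 -0.1 -4" --pt "0.4 -0.1 -8" --pt "0.4 -0.1 -12" --pt "0.4 -0.1 -15" --pt "0.4 -0.1 -16.2" --pt "0.4 -0.1 -16.2" --pt "0.4 -0.1 -16.2" --pt "0.4 -0.1 -16.2" --pt "0.4 -0.1 -16.2" --pt "0.4 -0.1 -16.2" --yaw '[0,0,0,0,0,0,0,0,0,0]'

```text
clock: 19.3
position: [448.7, 299.6, 191.8]
ee_rot: [0.749, -0.663, 0.01, -0.007]
contact_force: [-2.5, 0.0, 2.9]
gripper_width: 28.2
```

Emit:
apply_moves --fingers '[0.8,0.8,0.8,0.8,0.8,0.8,0.8,0.8,0.8]' --pt "0 0 0" --pt "0 0 0.0" --pt "0 0 0.5" --pt "0 0 2" --pt "0 0 6" --pt "0 0 10" --pt "0 0 12" --pt "0 0 12" --pt "0 0 12" --yaw '[0,0,0,0,0,0,0,0,0]'

```text
clock: 20.2
position: [448.2, 299.2, 311.1]
ee_rot: [0.749, -0.663, 0.01, -0.007]
contact_force: [-0.5, 0.1, -3.7]
gripper_width: 24.0
```

```bash
python3 -c "
from h import *
HUE['yellow']=(22,36)
held('yellow',191,'w13');print(read_state()['ee_rot'])"
```

```text
[448.1 299.  310.2] [ 0.6  0.6 -2.5] 24.260175353871748 [-17.30039432 -24.06213207] [24.41697554 31.46887486] (219, 193, 74, 87)
[ 0.74876842 -0.66273205  0.00999494 -0.00567246]
```

Emit:
apply_moves --fingers '[0.8,0.8,0.8,0.8,0.8,0.8,0.8,0.8,0.8,0.8]' --pt "1 -2 2" --pt "2.5 -5.8 2" --pt "4.2 -10 2" --pt "6 -14 2" --pt "7.7 -18 2" --pt "9.4 -22 2" --pt "11.2 -26 2" --pt "12.9 -30 2" --pt "14.6 -34 2" --pt "16 -37.2 2" --yaw '[0,0,0,0,0,0,0,0,0,0]'

```text
clock: 21.25
position: [608.3, -75.3, 327.3]
ee_rot: [0.748, -0.663, 0.008, -0.004]
contact_force: [0.1, 1.0, -3.0]
gripper_width: 24.3
```

Emit:
apply_moves --fingers '[0.8,0.8,0.8,0.8,0.8,0.8,0.8,0.8]' --pt "0.7 -1.8 0" --pt "0.7 -1.8 0" --pt "0.7 -1.8 -3" --pt "0.7 -1.8 -6" --pt "0.7 -1.8 -9" --pt "0.7 -1.8 -9.5" --pt "0.7 -1.8 -9.5" --pt "0.7 -1.8 -9.5" --yaw '[0,0,0,0,0,0,0,0]'

```text
clock: 22.05
position: [615.9, -92.9, 233.3]
ee_rot: [0.749, -0.663, 0.009, -0.004]
contact_force: [0.7, -1.2, -1.5]
gripper_width: 24.1
```

Run:
```python
from h import *
HUE['yellow']=(22,36)
held('yellow',191,'w14')
c=cam("wrist");p=read_state()["position"];h=hsv(c)
m=(h[...,2]<75);m[232:]=0
for k in blobs(m,150):
    q=toz(c,k,20)-p[:2];print(cv2.boundingRect(k),q.min(0),q.max(0))
m=(h[...,0]>=22)&(h[...,0]<=36)&(h[...,1]>130)&(h[...,2]>60)
for r in range(160,240,8): print(r,[int(x) for x in np.where(h[r,150:360,2]<75)[0][[0,-1]]+150] if (h[r,150:360,2]<75).any() else None,(np.where(m[r])[0][[0,-1]] if m[r].any() else None))
```

```text
[616.  -93.  233.8] [ 0.4 -0.2 -1.6] 24.329645340552467 [-18.05183252 -25.20921639] [23.32424748 29.95668947] (219, 193, 74, 87)
(209, 46, 94, 98) [ -16.74397825 -106.5380214 ] [ 41.42532571 -47.93156084]
(213, 168, 85, 58) [-25.48327649 -32.19580284] [32.60759979 11.78639287]
160 None None
168 [249, 260] None
176 [229, 281] None
184 [221, 288] None
192 [216, 293] [ 0 28]
200 [214, 296] [  0 279]
208 [213, 297] [ 15 286]
216 [214, 296] [ 17 289]
224 [217, 294] [ 18 292]
232 [208, 300] [ 19 281]
```

Disc and head agree to about 1 mm. Lowering.

Emit:
apply_moves --fingers '[0.8,0.8,0.8,0.8,0.8,0.8]' --pt "0.1 0 -0.5" --pt "0.1 0 -1" --pt "0.1 0 -1.5" --pt "0.1 0 -1.9" --pt "0.1 0 -2.1" --pt "0.1 0 -2.1" --yaw '[0,0,0,0,0,0]'

```text
clock: 22.75
position: [616.9, -93.1, 212.6]
ee_rot: [0.748, -0.663, 0.009, -0.005]
contact_force: [-0.2, -0.3, -3.3]
gripper_width: 24.3
```

Emit:
apply_moves --fingers '[0.8,0.8,0.8]' --pt "0 0 -0.1" --pt "0 0 -0.2" --pt "0 0 -0.2" --yaw '[0,0,0]'

```text
clock: 23.05
position: [617.1, -93.0, 212.1]
ee_rot: [0.749, -0.663, 0.01, -0.005]
contact_force: [-1.8, 0.1, 4.3]
gripper_width: 24.5
```

Emit:
apply_moves --fingers '[0.4,0.2,0,0,0,0,0,0,0]' --pt "0 0 0" --pt "0 0 0" --pt "0 0 0.1" --pt "0 0 1" --pt "0 0 4" --pt "0 0 8" --pt "0 0 12" --pt "0 0 14" --pt "0 0 14" --yaw '[0,0,0,0,0,0,0,0,0]'

```text
clock: 23.95
position: [617.8, -93.1, 357.3]
ee_rot: [0.749, -0.663, 0.013, -0.008]
contact_force: [-0.0, -0.1, -0.2]
gripper_width: 85.3
```

Run:
```python
from h import *
HUE['yellow']=(22,36)
ims=[]
for n in ["wrist","side","scene"]:
    c=cam(n);ims.append(c[0])
    print(n,discs(c),*[(k,head(c,k,20,25)) for k in HUE],sep='\n ')
a=cv2.resize(ims[1][120:290,160:400],(400,283));b=cv2.resize(ims[2][100:230,130:314],(400,283))
w=ims[0][:,56:456]
cv2.imwrite("pics/final.png",np.hstack([w[:384],cv2.resize(np.vstack([a,b]),(271,384))]))
```

```text
wrist
 [([628.0, -170.6], [58.0, 58.0], [262.0, 104.0]), ([619.4, -97.6], [57.0, 55.0], [262.0, 172.0]), ([610.1, -25.2], [50.0, 58.0], [261.0, 232.0])]
 ('blue', [([628.8, -172.1], np.float64(43.4), [262.0, 103.0])])
 ('yellow', [([619.3, -92.6], np.float64(44.0), [261.0, 177.0])])
 ('pink', [([611.0, -14.7], np.float64(43.2), [260.0, 238.0])])
 ('green', [([600.2, 63.2], np.float64(42.3), [260.0, 294.0]), ([821.5, 177.0], np.float64(38.3), [92.0, 344.0])])
side
 []
 ('blue', [([630.1, -170.4], np.float64(44.5), [339.0, 221.0])])
 ('yellow', [([620.2, -93.1], np.float64(44.0), [313.0, 200.0])])
 ('pink', [([613.7, -19.7], np.float64(43.4), [292.0, 184.0])])
 ('green', [([606.8, 59.7], np.float64(41.6), [272.0, 172.0])])
scene
 []
 ('blue', [([628.3, -171.2], np.float64(43.7), [178.0, 177.0])])
 ('yellow', [([620.5, -93.6], np.float64(45.1), [205.0, 184.0])])
 ('pink', [([612.6, -20.6], np.float64(46.3), [232.0, 194.0])])
 ('green', [([777.4, 542.7], np.float64(40.6), [479.0, 359.0]), ([599.7, 51.2], np.float64(42.7), [260.0, 202.0])])
```

View pics/final.png

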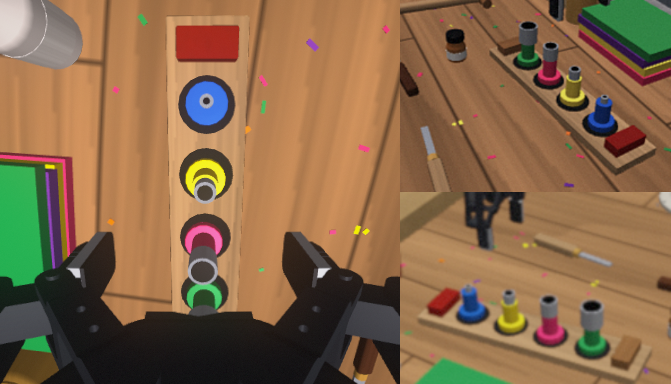

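All four punches stand in order. Yellow reads about 3 mm off in y, so I'll check the near rim gap (8 mm when centred) in both fixed views.

Run:
```python
from h import *
HUE['yellow']=(22,36)
S={'blue':(628.1,-170.6),'yellow':(619.4,-96.1),'pink':(610.7,-21.5),'green':(602,53)}
for n in ["side","scene","wrist"]:
    c=cam(n);h=hsv(c);D=h[...,2]<85
    for k,s in S.items():
        lo,hi=HUE[k];M=(h[...,0]>=lo)&(h[...,0]<=hi)&(h[...,1]>110)&(h[...,2]>50)&~D
        ys,xs=np.mgrid[:384,:512];P=toz(c,np.c_[xs.ravel(),ys.ravel()],20).reshape(384,512,2)-s
        near=(np.hypot(P[...,0],P[...,1])<36)
        v=-c[3][:2,3]+s;v/=np.linalg.norm(v);a=P@v;b=P@np.array([-v[1],v[0]])
        dk=D&near&(a<0);m=M&near
        if m.sum()<20 or dk.sum()<20: print(n,k,'-');continue
        print(n,k,'v',v.round(2),'disc near %.1f head near %.1f gap %.1f | disc lat %.1f %.1f head lat %.1f %.1f'%(a[dk].min(),a[m].min(),a[m].min()-a[dk].min(),b[dk].min(),b[dk].max(),b[m].min(),b[m].max()))
```

```text
side blue v [0.63 0.77] disc near -31.3 head near -10.4 gap 20.9 | disc lat -28.9 28.5 head lat -22.6 21.1
side yellow v [0.56 0.83] disc near -31.8 head near -16.9 gap 14.9 | disc lat -27.8 28.4 head lat -21.3 22.3
side pink v [0.5  0.87] disc near -30.5 head near -16.1 gap 14.4 | disc lat -28.1 27.9 head lat -23.7 20.2
side green v [0.44 0.9 ] disc near -30.1 head near -5.4 gap 24.7 | disc lat -29.2 28.3 head lat -22.5 19.7
scene blue v [-0.72 -0.69] disc near -28.1 head near -18.2 gap 9.9 | disc lat -25.1 26.0 head lat -21.5 22.4
scene yellow v [-0.77 -0.64] disc near -27.9 head near -23.6 gap 4.3 | disc lat -25.1 27.0 head lat -24.3 21.6
scene pink v [-0.82 -0.58] disc near -27.9 head near -20.7 gap 7.2 | disc lat -27.0 26.3 head lat -22.8 21.4
scene green v [-0.87 -0.5 ] disc near -26.1 head near -15.5 gap 10.6 | disc lat -25.7 26.4 head lat -21.2 21.9
wrist blue v [ 0.28 -0.96] disc near -29.4 head near -21.1 gap 8.3 | disc lat -28.7 29.2 head lat -22.6 22.2
wrist yellow v [-0.08  1.  ] disc near -29.3 head near -18.6 gap 10.7 | disc lat -29.0 28.7 head lat -23.4 22.3
wrist pink v [-0.1   0.99] disc near -29.1 head near -15.8 gap 13.3 | disc lat -27.8 28.9 head lat -23.2 21.2
wrist green v [-0.11  0.99] disc near -35.7 head near -11.0 gap 24.6 | disc lat -27.7 29.0 head lat -21.6 22.1
```

Off-centre by at most about 3 mm on a disc with an 8 mm margin, so this doesn't justify re-gripping. The gripper is well clear, so I'll hand in.

```bash
python3 -c "
from bench import *
print(read_state()['clock'],job_done())"
```

```text
the job is handed in; nothing more can be done
24.25 None
```

All four punches stand upright, cutter up, on the black discs. From the red block the order is blue, yellow, pink, green. I handed the job in at 24.3 s of the 96 s allowed. No punch tipped, the ink jar was never touched, and the open gripper is well above everything.

**Centring:** in the last views, blue measured within about 1–2 mm of its disc centre, and pink about 2 mm off. Yellow was about 3 mm off, towards pink; I left it because a centred head has 8 mm of disc showing all round.

**Checks that disagreed:**
- **Green:** the final readings put it anywhere from 2 to 10 mm off, depending on the camera. Pink's head partly hides it in the last wrist view. The close-up just after I set it down showed it within about 1–2 mm.
- **Near-edge gap:** this check was not usable from the side camera, and not for green in the wrist view, because the shaded head read as disc.

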